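# Lock the tilt-stand pin with a hairpin clip

## Task

The locking pin of the tilt stand has crept out: push it home until its head meets the stand, then take the red-gripped hairpin clip from its wooden rest and press it down over the groove at the pin's other end, until it snaps past the pin and sits fully on it against its stop. Go gently, by feel, since the height of the pin is not known exactly; then let go, and leave the things lying around as they are.

Things in the scene. Friction and masses are not known exactly. Their poses are not given: they have to be found in the camera images.
- clip_grip (a point): centre of the red flat grip (30 mm along x, 12 mm thick along y, 26 mm high) at the top of the hairpin clip; the clip is 106 mm tall, this point 93 mm above its leg tips. x = across the two legs, y = thickness, z = up, away from the legs. At first the clip stands upright in the rest, legs down, this point 99 mm above the desk
- clip_seat (a point): between the clip's legs, 34.5 mm above their tips: the pin axis lies here when fully on. Mouth 19 mm wide; throat 4.4 mm, 20 mm before the seat; stop tongue 5 mm above the seat. Pressing on: 5 to 12 N from 25 mm before the seat, some 2 to 5 N of rubbing after the throat, about 0 or a pull in the last 3 mm as it snaps home, then a stiff rise at the stop. Legs double wire, 12 mm wide along y
- clip_leg_l (a joint): spread of one leg of the clip against its spring, rad; 0 = closed; about 0.06 as the throat passes over the pin, below 0.015 when fully on
- clip_leg_r (a joint): the same for the other leg
- pin (a joint): how far the steel locking pin stands out of the stand along the stand's +y, m: 0 = fully home (head against the ear, hard stop), at most 0.030. It slides with about 3 N of friction; when home it stays there
- stand: fixed grey and blue tilt stand, origin on the desk midway between its two ears, below the pin; base plate 135x120x8 mm, 32 mm to -x and 102 mm to +x. Ears 34x10 mm, outer faces at y = +-30 mm, tops 88 mm up, blue lug between them. Pin along y at x = 0, axis 55 to 75 mm up (bushing set differently each time, does not shift in use). Table with plaster model at x 27 to 97 mm, 100 mm up
- pin_line (a point): fixed on the stand at y = -39 mm: middle of the pin's groove when the pin is home, at the mean height 65 mm (real axis up to 10 mm higher or lower). y = along the pin towards the head. Groove 10 mm diameter, 18 mm long, from the ear's face to an end collar of 17 mm diameter. Dark head, 24 mm diameter, at the other end: outer face 83 mm to +y from here plus the value of joint pin; push it to -y
- rest: fixed wooden clip rest 60x41x30 mm, origin at the centre of its underside; its slot runs along x and the clip stands in it, leg tips 6 mm above the desk, with about 2 mm play
- clip: the hairpin clip, about 45 g, origin level with its leg tips, midway between them; axes as clip_grip
- bowl: small steel bowl 95x95x47 mm on the desk, not to be moved; origin at underside
- pot: white plastic pot 71x71x67 mm, not to be moved; origin at underside
- marker: red marker pen 121 mm long, not to be moved; origin at underside
Mind the look-alikes: they are no part of the job. There is more than one size of the clip; the job needs the smallest.

How it is judged:
By the outcome, as a careful person would: the job done as asked, in the order asked, and still so for the second after the job is handed in, with the robot touching nothing.
It also fails if it takes over 64 s, if anything falls off the work surface, if the arm or the gripper's body presses on something with over 40 N, if the wrist force passes 120 N, or if a joint passes its speed limit or range.

## Robot

A 7-joint arm with a two-finger parallel gripper is mounted at the origin on a cart in front of the work surface, level with it; the furniture and walls round the work are solid. World frame = base frame: x ahead of the robot, y to its left, z up, the work surface at z = 0. Lengths are in m, angles in rad, forces in N, time in s.
With the tool pointing down it reaches from about 0.35 to 0.775 m from the base axis. Payload 3.1 kg.
Tool frame: the origin (TCP) lies midway between the tips of the shut fingers; the grasp point (between the pads) lies 19 mm behind it; z points along the fingers, y is the line along which they close (so a half turn about z gives the same grasp; the last joint's range is limited). The gripper opens to 85 mm and grips with 20 to 120 N. Pads are 22 mm wide; open, the fingers measure 114 mm over their backs; the gripper's body (76 mm by 85 mm) begins 54 mm behind the grasp point. The pads swing forward as they close: fully open they stand 13 mm farther back than shut.
Start: joints at [-1.39, 0.311, 0.014, 1.512, -0.004, 1.319, -0.027], TCP at [0.121, 0.536, 0.231] pointing down, gripper open.
Joint ranges: [-2.7, 2.7], [-0.3, 1.91], [-1.27, 1.3], [0.12, 2.57], [-1.44, 4.58], [0.2, 2.03], [-3.05, 3.05]. Speed limits (rad/s): [2.79, 2.79, 3.14, 3.14, 3.14, 3.14, 3.14].

## Interface

Orientations are given as a unit quaternion [x, y, z, w].
In Python, from cell import * gives the robot as it stands.
- The arm moves only by the tool arm_command, never from a script. Its argument "rows" is a list of rows, each a list of 3 entries, a list of its own where there are three numbers: the shift along the tool's x, y, z scaled (see below), then the turn, a rotation vector about the tool's x, y, z scaled (see below), then the closure, from 0 (fully open) to 1 (shut). A call has 1 to 5 rows; each row is the pose to reach, as a shift and turn from the pose commanded when the call began, along the tool's axes at that moment; what a row does not reach only later rows make up. The controller multiplies each number of a shift by 0.25 m and each number of a turn by 60 degrees. A row lasts 1/12 s, in which the tool goes at most 41.7 mm and 7.16 degrees, less where a joint would pass 70% of its speed; a pose out of reach is approached as far as the arm can. A call with a number of a shift or a turn outside -1 to 1 is refused whole. A call with a gripper value outside its range is refused whole. The fingers move at their own pace and stop on an object; "grip_force" is the grip in N (left out, the last holds). Time passes only in rows, so rows that repeat a pose let the fingers close. It gives the time, the measured TCP pose, the force, the opening and the grip force at its end, in the units of the state.
- get_state(): the state, without advancing time (a new reading comes with each control period).
- read_camera(name): name is "side" or "top" or "wrist"; returns a dict with "pixels" (400x640x3 uint8, red, green, blue), "fovy" (degrees; the focal length in pixels is half the picture's height over the tangent of half this angle, whatever the lens; pixels are square), "cx", "cy" (the principal point, pixels), "dist_coeffs" ([k1, k2, p1, p2, k3] as OpenCV has them; the pictures are not rectified), "R" (3x3) and "t" (3): a world point X has camera coordinates R X + t. Camera axes: x right, y down, z forward; pixel columns grow to the right and rows downward; lengths in m; the calibration is good to about 2 mm. A picture is of the moment at which its call begins. There is no depth.
- job_done(): hands the job in; it is judged then, once.
The state is a dict: "time": time; "joint_pos": joint angles; "joint_vel": joint speeds; "joint_torque": joint torques, N m; "eef_pos": TCP position; "eef_rot": TCP orientation; "contact_force": force on the tool from outside, world axes, zero at the start; "wrist_torque": the same for the moment, N m; "width": finger opening in m; "grasp_force": force on a finger pad.
Only numpy, scipy, OpenCV 4.12 (cv2) and the standard library are available. Lean on these libraries where they do the work, as an engineer would, in place of code of your own. Each camera call takes 0.05 s, during which the arm holds its last target. There are 200 camera calls.

## Working session

There is one attempt and no reset: what is moved stays moved. The work goes in short steps, Python scripts to look and compute and a tool call to move; the robot and the scene stay as the last step left them, time stands still between calls to the robot, and variables do not carry over. Pictures are saved under pics/ and viewed, at most 10 in all, crops included, and the job is handed in when it is done.

Besides the shell and the picture viewer there is one more tool, called after "Emit:" by a JSON object that holds its "op" and its "data", one argument or row to a line. arm_command: Moves the arm, as the interface text tells. Shifts and turns lie within -1 to 1; 1 stands for 0.25 m of shift or 60 degrees of turn. Its arguments: {"type":"object","properties":{"rows":{"type":"array","items":{"type":"array"}},"grip_force":{"type":"number"}},"required":["rows"]}

```bash
mkdir -p pics; cat > h.py <<'E'
from cell import *
import numpy as np, cv2
from scipy.spatial.transform import Rotation as Ro
def K(c):
    f=200/np.tan(np.radians(c['fovy'])/2); return np.array([[f,0,c['cx']],[0,f,c['cy']],[0,0,1]])
def save(n,fn,crop=None,s=1):
    c=read_camera(n); p=c['pixels'][:,:,::-1]
    if crop: x0,y0,x1,y1=crop; p=p[y0:y1,x0:x1]
    cv2.imwrite('pics/'+fn,cv2.resize(p,None,fx=s,fy=s,interpolation=cv2.INTER_CUBIC)); return c
def ray(c,uv):
    n=cv2.undistortPoints(np.array([[uv]],float),K(c),np.array(c['dist_coeffs'])).ravel()
    R=np.array(c['R']);t=np.array(c['t']); return -R.T@t, R.T@np.array([n[0],n[1],1])
def onz(c,uv,z):
    o,d=ray(c,uv); return o+d*(z-o[2])/d[2]
def proj(c,X):
    return cv2.projectPoints(np.array(X,float).reshape(-1,3),cv2.Rodrigues(np.array(c['R'],float))[0],np.array(c['t'],float),K(c),np.array(c['dist_coeffs'],float))[0].reshape(-1,2)
def tri(a,ua,b,ub):
    o1,d1=ray(a,ua);o2,d2=ray(b,ub)
    s=np.linalg.lstsq(np.array([d1,-d2]).T,o2-o1,rcond=None)[0]
    p,q=o1+d1*s[0],o2+d2*s[1]; return (p+q)/2,np.linalg.norm(p-q)
def rel(P,R=None):
    s=get_state(); T=Ro.from_quat(s['eef_rot']); print('shift',T.inv().apply(np.array(P)-s['eef_pos'])/.25)
    if R is not None: print('turn',(T.inv()*R).as_rotvec()/np.radians(60))
E
python3 - <<'E'
from h import *
for n in('side','top'):
    c=save(n,n+'0.png',s=1.25); print(n,c['fovy'],-np.array(c['R']).T@c['t'],np.array(c['R'])[2])
s=get_state(); print(s)
E
```

```text
side 55.726192635573184 [ 0.11816499 -0.65652141  0.64486879] [ 0.43702319  0.62967997 -0.64227242]
top 50.44377672724982 [ 0.46669499 -0.13010004  0.95471511] [ 0.03520592  0.00822048 -0.99934627]
{'time': 0.1, 'joint_pos': array([-1.38967295,  0.3116836 ,  0.01399451,  1.51289962, -0.00441817,
        1.31921234, -0.02717977]), 'joint_vel': array([ 0.00028841, -0.00154839,  0.00049201, -0.00350173,  0.00142056,
        0.0007365 , -0.0007279 ]), 'joint_torque': array([ 9.50765279e-04, -3.80858123e+01,  1.46663915e-01, -2.31243324e+01,
        1.22695678e-02,  7.95275322e-03,  8.91205083e-07]), 'eef_pos': array([0.12137673, 0.5357631 , 0.23030773]), 'eef_rot': array([ 1.11136189e-01,  9.93804593e-01, -1.08274216e-03, -8.39607988e-05]), 'contact_force': array([ 0.57984191, -0.24651925,  0.18512463]), 'wrist_torque': array([-0.02667094, -0.01059213,  0.04506201]), 'grasp_force': 0.0, 'width': 0.08598132159392477}
```

View pics/side0.png

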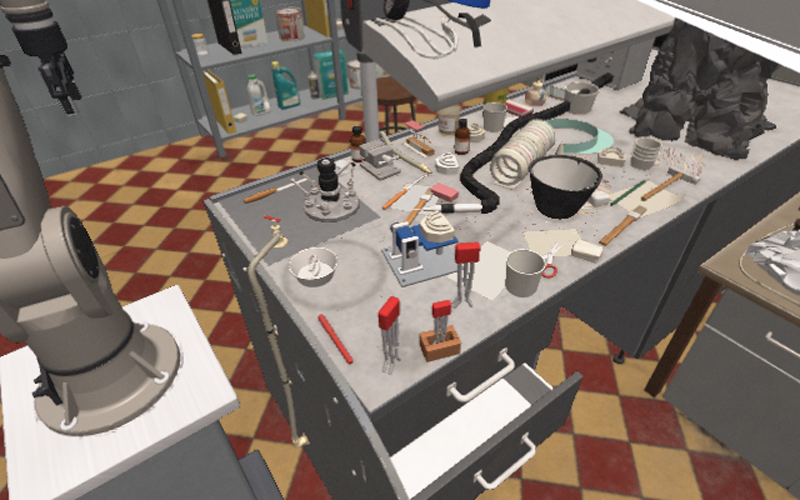

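View pics/top0.png

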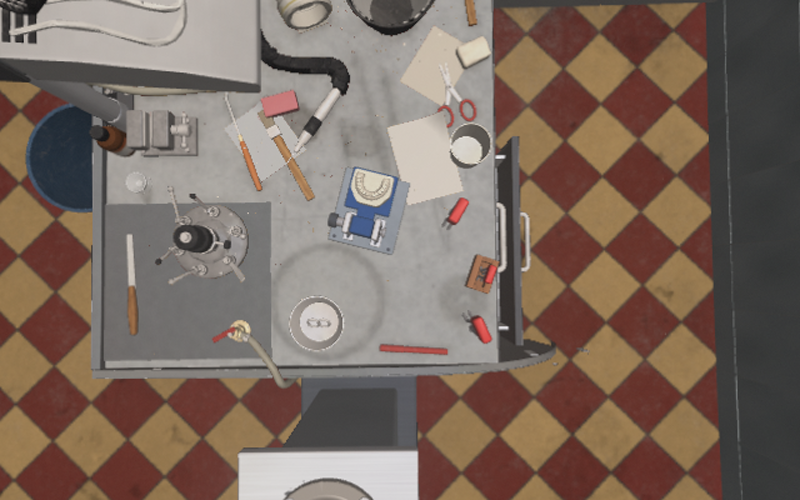

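Side and top pictures: the stand is at top px (370,215) with its dark head at (333,220). The small clip stands in the wooden rest at top (482,273), between two larger clips at (458,210) and (480,328). Next I'll enlarge both areas.

```bash
python3 - <<'E'
from h import *
a=save('side','s1.png',(300,170,400,300),4.6)
b=save('top','t1.png',(250,120,410,240),5)
E
```

```text
(no output)
```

View pics/s1.png

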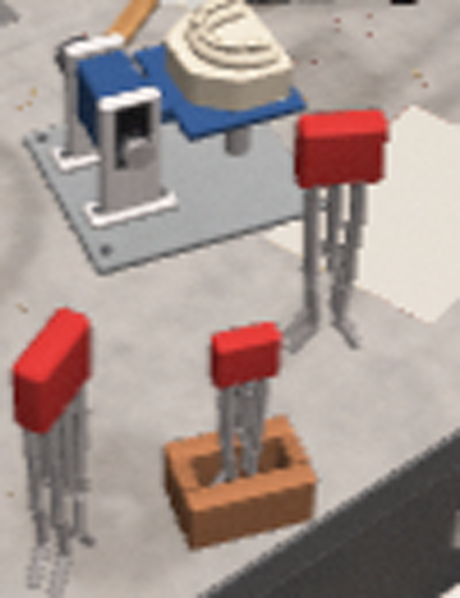

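View pics/t1.png

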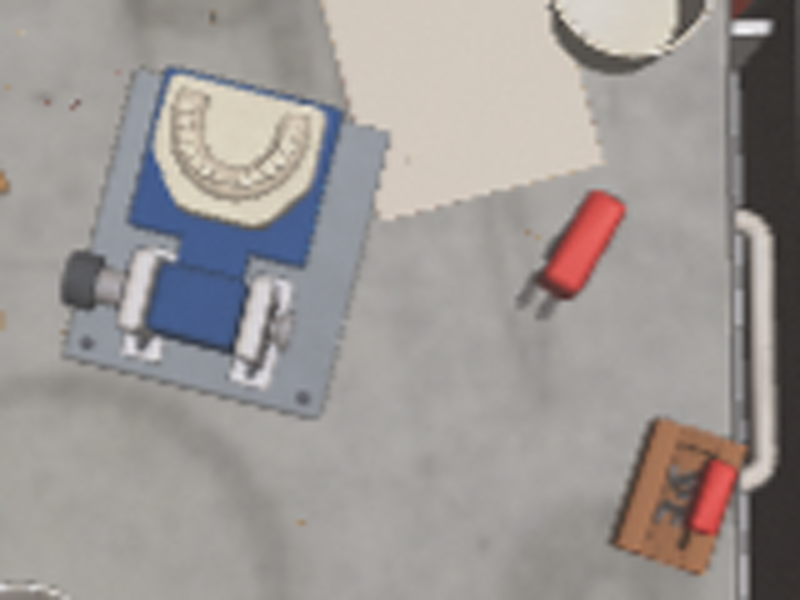

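Top crop: plate corners are at (65,357), (320,417), (388,130), (138,68), the head face at (66,278), and the grip at (716,497). Side crop: the pin end is at (138,150) and the grip centre at (246,356).

```bash
python3 - <<'E'
from h import *
a=read_camera('side');b=read_camera('top')
T=lambda u,v:(250+u/5,120+v/5)
S=lambda u,v:(300+u/4.6,170+v/4.6)
C=np.array([onz(b,T(*p),.008) for p in((65,357),(320,417),(388,130),(138,68))])
print(C)
L=np.array([[-.033,.06],[-.033,-.06],[.102,-.06],[.102,.06]])
P=C[:,:2]; lc=L-L.mean(0);pc=P-P.mean(0)
th=np.arctan2((lc[:,0]*pc[:,1]-lc[:,1]*pc[:,0]).sum(),(lc*pc).sum())
R=np.array([[np.cos(th),-np.sin(th)],[np.sin(th),np.cos(th)]]);o=P.mean(0)-R@L.mean(0)
print('stand',o,np.degrees(th)); print('res',P-(L@R.T+o))
f=lambda x,y,z:np.r_[R@[x,y]+o,z]
cs=np.array(lambda0:=0) if 0 else None
G=tri(a,S(246,356),b,T(716,497));print('grip',G)
for p in((655,418),(747,445),(612,545),(703,573)): print('rest',onz(b,T(*p),.03))
for p in((702,460),(738,465),(693,530),(714,536)): print('griptop',onz(b,T(*p),.112))
# pin height: side view collar outer face at y=-48
for z in(.055,.065,.075): print(z,(proj(a,f(0,-.048,z))-[300,170])*4.6,(proj(a,f(0,.044,z))-[300,170])*4.6)
for z in(.055,.065,.075): print(z,(proj(b,f(0,-.048,z))-[250,120])*5,[(proj(b,f(0,.044+q,z))-[250,120])*5 for q in(0,.03)])
E
```

```text
[[ 0.52443756 -0.00475023  0.008     ]
 [ 0.4961663  -0.11837246  0.008     ]
 [ 0.62439353 -0.15041378  0.008     ]
 [ 0.65385285 -0.03864287  0.008     ]]
stand [ 0.54129043 -0.06948847] -14.35981727980342
res [[ 0.00023549 -0.00157155]
 [ 0.0017255   0.00105711]
 [-0.00082952  0.00249721]
 [-0.00113146 -0.00198277]]
grip (array([ 0.45998146, -0.27862397,  0.09997093]), np.float64(0.0020080162799163337))
rest [ 0.49319997 -0.26433634  0.03      ]
rest [ 0.48096493 -0.30397174  0.03      ]
rest [ 0.43828872 -0.2447205   0.03      ]
rest [ 0.42571749 -0.28386708  0.03      ]
griptop [ 0.47398193 -0.27068977  0.112     ]
griptop [ 0.47183001 -0.28485092  0.112     ]
griptop [ 0.44635655 -0.26661702  0.112     ]
griptop [ 0.44389225 -0.27484724  0.112     ]
0.055 [[141.84528169 170.55996467]] [[77.44715827 70.15836308]]
0.065 [[141.87540504 155.83581734]] [[77.04384115 55.77570105]]
0.075 [[141.90610008 140.89832256]] [[76.63505781 41.19844509]]
0.055 [[312.01285259 335.4498075 ]] [array([[101.760958  , 284.58131742]]), array([[ 33.28222625, 268.00475171]])]
0.065 [[311.61921029 333.79824598]] [array([[ 99.01238619, 282.36168491]]), array([[ 29.76662304, 265.59969098]])]
0.075 [[311.21664029 332.10922735]] [array([[ 96.20149673, 280.09173698]]), array([[ 26.17128955, 263.14010055]])]
```

```bash
cat >> h.py <<'E'
O=np.array([.5413,-.0695]); TH=np.radians(-14.4)
def st(x,y,z):
    c,s=np.cos(TH),np.sin(TH); return np.array([O[0]+c*x-s*y,O[1]+s*x+c*y,z])
def down(deg):
    a=np.radians(deg); x=np.array([-np.cos(a),-np.sin(a),0]); z=np.array([0,0,-1.]); return Ro.from_matrix(np.array([x,np.cross(z,x),z]).T)
def instand():
    s=get_state(); p=np.array(s['eef_pos'])-np.r_[O,0]; return Ro.from_euler('z',-TH).apply(p), Ro.from_euler('z',-TH).apply(s['contact_force']),s['time']
E
python3 -c "
from h import *
print(st(0,.1,.2)); rel(st(0,.1,.2),down(-14.4))"
```

```text
[0.56616899 0.02735832 0.2       ]
shift [-2.18451477 -1.59217603  0.12505019]
turn [-7.91255903e-04  5.26711641e-05  2.73814394e-02]
```

Emit:
{"op": "arm_command", "data": {
  "rows": [
    [[-0.66, -0.48, 0.0], [0, 0, 0.027], 1],
    [[-0.66, -0.48, 0.0], [0, 0, 0.027], 1],
    [[-0.66, -0.48, 0.0], [0, 0, 0.027], 1],
    [[-0.66, -0.48, 0.0], [0, 0, 0.027], 1],
    [[-0.66, -0.48, 0.0], [0, 0, 0.027], 1]
  ],
  "grip_force": 40
}}

```text
time: 0.72
eef_pos: [0.2575, 0.3806, 0.2314]
eef_rot: [0.126, 0.992, -0.0, 0.0]
contact_force: [1.0, 0.7, -0.3]
width: 0.0258
grasp_force: 0.0
```

Emit:
{"op": "arm_command", "data": {
  "rows": [
    [[-0.66, -0.48, 0.0], [0, 0, 0], 1],
    [[-0.66, -0.48, 0.0], [0, 0, 0], 1],
    [[-0.66, -0.48, 0.0], [0, 0, 0], 1],
    [[-0.66, -0.48, 0.0], [0, 0, 0], 1],
    [[-0.66, -0.48, 0.0], [0, 0, 0], 1]
  ]
}}

```text
time: 1.13
eef_pos: [0.3873, 0.2232, 0.2316]
eef_rot: [0.126, 0.992, 0.0, 0.0]
contact_force: [1.4, 1.1, 0.3]
width: 0.0001
grasp_force: 0.0
```

Emit:
{"op": "arm_command", "data": {
  "rows": [
    [[-0.66, -0.48, 0.0], [0, 0, 0], 1],
    [[-0.66, -0.48, 0.0], [0, 0, 0], 1],
    [[-0.66, -0.48, 0.0], [0, 0, 0], 1],
    [[-0.66, -0.48, 0.0], [0, 0, 0], 1],
    [[-0.66, -0.48, 0.0], [0, 0, 0], 1]
  ]
}}

```text
time: 1.55
eef_pos: [0.5172, 0.066, 0.2316]
eef_rot: [0.126, 0.992, -0.0, 0.001]
contact_force: [0.7, -0.2, -0.2]
width: 0.0
grasp_force: 0.0
```

```bash
python3 -c "
from h import *
rel(st(0,.1,.05),down(-14.4)); print(get_state()['eef_pos'],instand())
save('wrist','w1.png')"
```

```text
shift [-0.22731009 -0.10070173  0.72650477]
turn [-8.73758655e-05  1.00803479e-03 -6.64979014e-04]
[0.517233   0.06597304 0.23156381] (array([-0.05700166,  0.12523168,  0.23156381]), array([ 0.71739254, -0.07141526, -0.24899751]), 1.55)
```

View pics/w1.png

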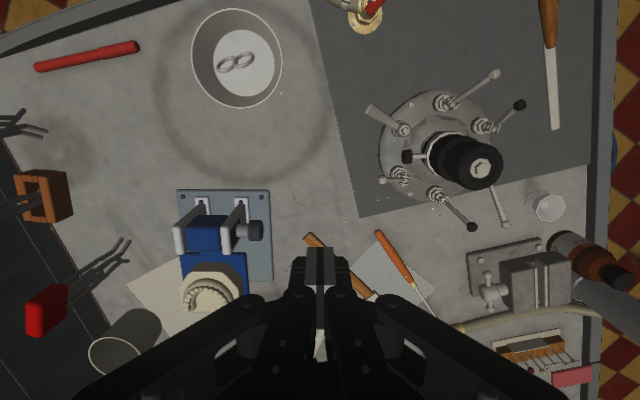

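The wrist picture shows the stand at (225,235), its dark head at (257,231), and clear desk beside it. I'll descend next to the head.

Emit:
{"op": "arm_command", "data": {
  "rows": [
    [[-0.227, -0.1, 0.0], [0, 0, 0], 1],
    [[-0.227, -0.1, 0.15], [0, 0, 0], 1],
    [[-0.227, -0.1, 0.3], [0, 0, 0], 1],
    [[-0.227, -0.1, 0.45], [0, 0, 0], 1],
    [[-0.227, -0.1, 0.6], [0, 0, 0], 1]
  ]
}}

```text
time: 2.02
eef_pos: [0.5649, 0.03, 0.0797]
eef_rot: [0.126, 0.992, 0.0, 0.0]
contact_force: [1.1, 1.1, -0.2]
width: -0.0
grasp_force: 0.0
```

```bash
python3 -c "
from h import *
c=save('wrist','w2.png'); save('side','s2.png',(280,140,400,230),5)
rel(st(0,.08,.05),down(-14.4)); print(instand())
for z in (.055,.065,.075): print(proj(c,[st(0,.044,z),st(0,.059,z)]).round())
print(proj(c,[st(0,.03,.088),st(0,-.03,.088),st(.017,.03,.088),st(-.017,.03,.088),st(.102,.06,.008),st(-.033,.06,.008),st(-.033,-.06,.008)]).round())"
```

```text
shift [-0.03493233 -0.08468478  0.09917507]
turn [-0.00468178 -0.01390937  0.00030118]
(array([-0.00837848,  0.10129011,  0.0748143 ]), array([-0.8090274 , -0.79139372, -0.01554388]), 2.1167)
[[222. 246.]
 [247. 246.]]
[[217. 253.]
 [243. 253.]]
[[211. 262.]
 [239. 262.]]
[[176. 275.]
 [ 59. 275.]
 [180. 303.]
 [170. 245.]
 [269. 327.]
 [259. 175.]
 [ 95. 175.]]
```

View pics/w2.png

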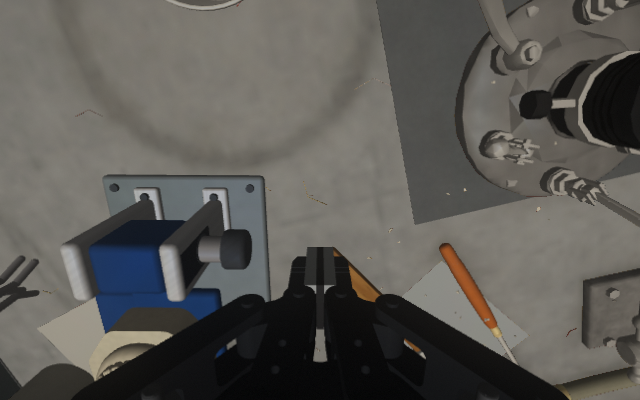

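Head at wrist px (236,249), so the pin is low (about 0.058) and about 15–20 mm out. The fingers are clear of it.

Emit:
{"op": "arm_command", "data": {
  "rows": [
    [[-0.0, 0, 0.1], [0, 0, 0], 1],
    [[-0.0, 0, 0.1], [0, 0, 0], 1],
    [[-0.0, 0, 0.1], [0, 0, 0], 1]
  ]
}}

```text
time: 2.37
eef_pos: [0.5649, 0.0306, 0.0575]
eef_rot: [0.125, 0.992, 0.0, -0.0]
contact_force: [0.6, -0.1, 0.2]
width: 0.0001
grasp_force: 0.0
```

```bash
python3 -c "
from h import *
c=save('wrist','w3.png')
rel(st(0,.08,.045),down(-14.4)); print(instand())
print(proj(c,[st(.102,.06,.008),st(-.033,.06,.008),st(-.033,-.06,.008),st(.102,-.06,.008)]).round())
print(proj(c,[st(0,.03,.088),st(0,-.03,.088),st(.017,.03,.088),st(-.017,.03,.088),st(-.017,-.03,.088)]).round())
for z in (.055,.065,.075): print(proj(c,[st(0,.044,z),st(0,.059,z),st(0,.064,z)]).round())
"
```

```text
shift [-0.00373353 -0.09191422  0.05363059]
turn [0.00094953 0.00227645 0.00074575]
(array([-0.00098331,  0.10296446,  0.0584282 ]), array([ 0.32940636, -0.18851843,  1.01812475]), 2.4167)
[[264. 347.]
 [252. 183.]
 [ 71. 183.]
 [115. 346.]]
[[152. 303.]
 [ 18. 302.]
 [158. 334.]
 [145. 269.]
 [  5. 268.]]
[[209. 264.]
 [236. 264.]
 [246. 264.]]
[[202. 274.]
 [231. 274.]
 [241. 274.]]
[[195. 286.]
 [226. 286.]
 [236. 286.]]
```

View pics/w3.png

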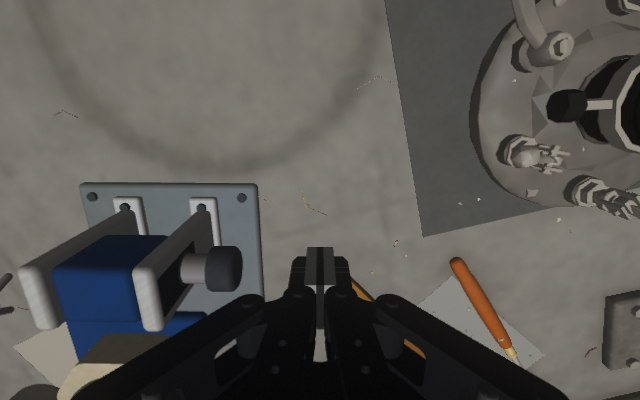

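Wrist view: the head's outer face is at (241,268) and the plate corners are about 7 px further right than predicted, so I'll shift the stand origin 3 mm along +y. Now I lower and approach.

Emit:
{"op": "arm_command", "data": {
  "rows": [
    [[0.0, 0.0, 0.06], [0, 0, 0], 1],
    [[0.0, -0.02, 0.06], [0, 0, 0], 1],
    [[0.0, -0.04, 0.06], [0, 0, 0], 1],
    [[0.0, -0.05, 0.06], [0, 0, 0], 1],
    [[0.0, -0.06, 0.06], [0, 0, 0], 1]
  ]
}}

```text
time: 2.83
eef_pos: [0.5618, 0.0147, 0.0428]
eef_rot: [0.126, 0.992, 0.0, 0.001]
contact_force: [0.2, 0.1, 1.6]
width: -0.0003
grasp_force: 0.0
```

Emit:
{"op": "arm_command", "data": {
  "rows": [
    [[0.0, -0.01, 0.0], [0, 0, 0], 1],
    [[0.0, -0.02, 0.0], [0, 0, 0], 1],
    [[0.0, -0.03, 0.0], [0, 0, 0], 1],
    [[0.0, -0.035, 0.0], [0, 0, 0], 1],
    [[0.0, -0.04, 0.0], [0, 0, 0], 1]
  ]
}}

```text
time: 3.25
eef_pos: [0.5585, 0.0058, 0.0413]
eef_rot: [0.125, 0.992, 0.0, -0.0]
contact_force: [0.1, -0.6, 1.1]
width: -0.0
grasp_force: 0.0
```

```bash
python3 -c "
from h import *
print(instand())"
```

```text
(array([-0.0021034 ,  0.07722701,  0.04130676]), array([ 0.20872832, -0.53466444,  1.05713667]), 3.25)
```

Emit:
{"op": "arm_command", "data": {
  "rows": [
    [[0.0, -0.01, 0.0], [0, 0, 0], 1],
    [[0.0, -0.015, 0.0], [0, 0, 0], 1],
    [[0.0, -0.02, 0.0], [0, 0, 0], 1],
    [[0.0, -0.025, 0.0], [0, 0, 0], 1],
    [[0.0, -0.03, 0.0], [0, 0, 0], 1]
  ]
}}

```text
time: 3.67
eef_pos: [0.557, 0.0004, 0.0413]
eef_rot: [0.124, 0.992, 0.001, 0.0]
contact_force: [0.8, 3.4, -0.3]
width: -0.0002
grasp_force: 1.5
```

Emit:
{"op": "arm_command", "data": {
  "rows": [
    [[0.0, -0.005, 0.0], [0, 0, 0], 1],
    [[0.0, -0.01, 0.0], [0, 0, 0], 1],
    [[0.0, -0.015, 0.0], [0, 0, 0], 1],
    [[0.0, -0.02, 0.0], [0, 0, 0], 1],
    [[0.0, -0.02, 0.0], [0, 0, 0], 1]
  ]
}}

```text
time: 4.08
eef_pos: [0.5552, -0.0065, 0.0413]
eef_rot: [0.125, 0.992, -0.0, -0.0]
contact_force: [1.2, 2.3, -0.4]
width: 0.0001
grasp_force: 1.3
```

Emit:
{"op": "arm_command", "data": {
  "rows": [
    [[0.0, -0.004, 0.0], [0, 0, 0], 1],
    [[0.0, -0.008, 0.0], [0, 0, 0], 1],
    [[0.0, -0.012, 0.0], [0, 0, 0], 1],
    [[0.0, -0.016, 0.0], [0, 0, 0], 1],
    [[0.0, -0.02, 0.0], [0, 0, 0], 1]
  ]
}}

```text
time: 4.5
eef_pos: [0.5545, -0.0091, 0.0414]
eef_rot: [0.125, 0.992, 0.001, 0.0]
contact_force: [1.0, 7.3, 0.0]
width: -0.0006
grasp_force: 1.5
```

Emit:
{"op": "arm_command", "data": {
  "rows": [
    [[0.0, -0.004, 0.0], [0, 0, 0], 1],
    [[0.0, -0.008, 0.0], [0, 0, 0], 1],
    [[0.0, -0.012, 0.0], [0, 0, 0], 1],
    [[0.0, -0.016, 0.0], [0, 0, 0], 1]
  ]
}}

```text
time: 4.83
eef_pos: [0.5545, -0.0091, 0.0415]
eef_rot: [0.124, 0.992, 0.004, 0.001]
contact_force: [2.7, 11.9, -0.2]
width: 0.0001
grasp_force: 1.5
```

Emit:
{"op": "arm_command", "data": {
  "rows": [
    [[0.0, -0.005, 0.0], [0, 0, 0], 1],
    [[0.0, -0.01, 0.0], [0, 0, 0], 1],
    [[0.0, -0.01, 0.0], [0, 0, 0], 1]
  ]
}}

```text
time: 5.08
eef_pos: [0.5544, -0.0099, 0.042]
eef_rot: [0.123, 0.992, 0.004, 0.001]
contact_force: [2.5, 10.9, 4.1]
width: 0.0
grasp_force: 1.5
```

```bash
python3 -c "
from h import *
a=read_camera('side')['pixels'][175:225,300:345,::-1]; b=read_camera('top')['pixels'][160:210,255:315,::-1]
r=lambda p:cv2.resize(p,(400,400),interpolation=cv2.INTER_CUBIC)
cv2.imwrite('pics/sb.png',np.hstack([r(a),r(b)])); print(instand())"
```

```text
(array([-0.00166807,  0.06038253,  0.04240492]), array([-0.86593163, 11.23451726,  4.66446847]), 5.1833)
```

View pics/sb.png

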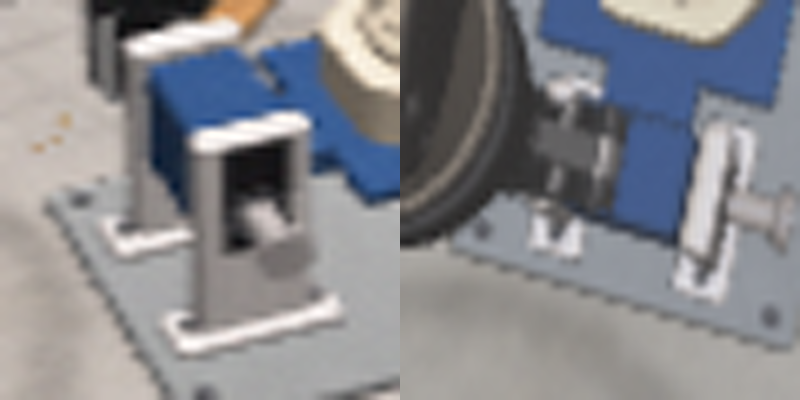

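Side and top crops: the collar now stands clear of the ear (side about (332,206), top about (314,187)), so the pin looks home with its axis at z ≈ 0.059. One firmer check push, then I back off.

Emit:
{"op": "arm_command", "data": {
  "rows": [
    [[0.0, -0.008, 0.0], [0, 0, 0], 1],
    [[0.0, -0.016, 0.0], [0, 0, 0], 1],
    [[0.0, -0.016, 0.0], [0, 0, 0], 1]
  ]
}}

```text
time: 5.43
eef_pos: [0.5547, -0.0122, 0.043]
eef_rot: [0.122, 0.993, 0.005, 0.002]
contact_force: [1.8, 13.6, 8.5]
width: -0.0001
grasp_force: 2.5
```

```bash
python3 -c "
from h import *
print(instand())"
```

```text
(array([-0.00132123,  0.05886555,  0.04299117]), array([-1.6691544 , 13.56725957,  8.49555757]), 5.4333)
```

Emit:
{"op": "arm_command", "data": {
  "rows": [
    [[0.0, 0.06, 0.0], [0, 0, 0], 1],
    [[0.0, 0.16, 0.0], [0, 0, 0], 1],
    [[0.0, 0.16, -0.1], [0, 0, 0], 1],
    [[0.0, 0.16, -0.25], [0, 0, 0], 1],
    [[0.0, 0.16, -0.4], [0, 0, 0], 1]
  ]
}}

```text
time: 5.85
eef_pos: [0.5599, 0.0157, 0.1411]
eef_rot: [0.126, 0.992, -0.002, -0.002]
contact_force: [0.4, 0.1, 0.8]
width: 0.0003
grasp_force: 0.0
```

```bash
python3 -c "
from h import *
c=save('wrist','w4.png'); print(instand())
rel([.4595,-.275,.2],down(-20))
print(proj(c,[st(.102,.06,.008),st(-.033,.06,.008),st(-.033,-.06,.008),st(.102,-.06,.008)]).round())
for z in (.055,.06): print(proj(c,[st(0,.030,z),st(0,.036,z),st(0,.044,z),st(0,.047,z),st(0,-.03,z),st(0,-.048,z),st(0,-.052,z)]).round())
"
```

```text
(array([0.00314073, 0.08794837, 0.15041643]), array([ 2.9875652 , -0.64190996,  4.30531622]), 5.9)
shift [ 0.12075269 -1.229239   -0.20160378]
turn [0.00189847 0.01245274 0.09202343]
[[293. 287.]
 [289. 161.]
 [160. 161.]
 [181. 287.]]
[[248. 213.]
 [255. 213.]
 [265. 213.]
 [269. 213.]
 [174. 212.]
 [152. 212.]
 [147. 212.]]
[[246. 215.]
 [254. 215.]
 [264. 215.]
 [268. 215.]
 [171. 215.]
 [148. 215.]
 [143. 215.]]
```

View pics/w4.png

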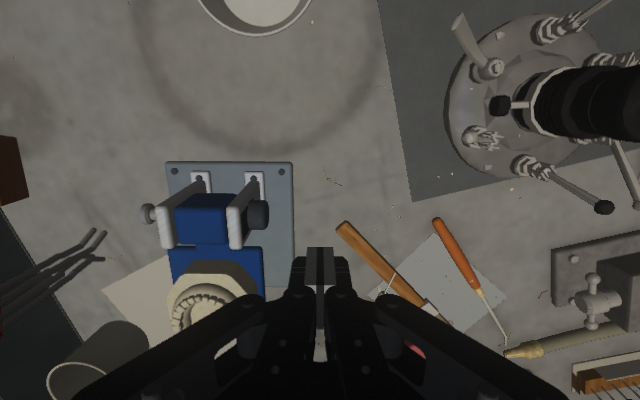

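The wrist view shows the head flush against the near ear (258,215) with no shaft showing, and the collar out on the far side (148,213). The pin is home, so on to the clip.

Emit:
{"op": "arm_command", "data": {
  "rows": [
    [[0.0, -0.0, -0.16], [0, 0, 0], 1],
    [[0.0, -0.05, -0.32], [0, 0, 0.03], 1],
    [[0.03, -0.2, -0.4], [0, 0, 0.06], 1],
    [[0.06, -0.36, -0.4], [0, 0, 0.09], 1],
    [[0.08, -0.52, -0.4], [0, 0, 0.09], 1]
  ]
}}

```text
time: 6.32
eef_pos: [0.5096, -0.1068, 0.2433]
eef_rot: [0.172, 0.985, -0.001, 0.002]
contact_force: [0.8, -0.4, -0.6]
width: 0.0001
grasp_force: 0.0
```

Emit:
{"op": "arm_command", "data": {
  "rows": [
    [[0.03, -0.16, 0.0], [0, 0, 0], 0.6],
    [[0.06, -0.32, 0.0], [0, 0, 0], 0.4],
    [[0.08, -0.48, 0.0], [0, 0, 0], 0.2],
    [[0.08, -0.6, 0.0], [0, 0, 0], 0.2],
    [[0.08, -0.6, 0], [0, 0, 0], 0.2]
  ]
}}

```text
time: 6.73
eef_pos: [0.4341, -0.2482, 0.242]
eef_rot: [0.18, 0.984, -0.004, -0.0]
contact_force: [0.1, -0.7, 0.8]
width: 0.0606
grasp_force: 0.0
```

```bash
cat >> h.py <<'E'
def reds(c):
    h=cv2.cvtColor(c['pixels'],cv2.COLOR_RGB2HSV)
    m=((h[...,0]<6)|(h[...,0]>174))&(h[...,1]>150)&(h[...,2]>60)
    n,l,s,ce=cv2.connectedComponentsWithStats(m.astype(np.uint8))
    for i in range(1,n):
        if s[i,4]>60:
            r=cv2.minAreaRect(np.argwhere(l==i)[:,::-1].astype(np.float32)); print(s[i],ce[i].round(1),'rect',np.round(r[0],1),np.round(r[1],1),round(r[2],1))
def box(C,deg,h=(.015,.006,.013)):
    R=Ro.from_euler('z',deg,degrees=True); return np.array([C+R.apply(np.array(h)*[i,j,k]) for i in(-1,1) for j in(-1,1) for k in(-1,1)])
E
python3 -c "
from h import *
c=read_camera('wrist'); s=get_state(); print(s['eef_pos'],s['width'],s['contact_force']); reds(c)
for C in ([.4595,-.275,.099],):
    q=proj(c,box(np.array(C),-20)).astype(np.float32); print(q.round(),cv2.minAreaRect(q),q.min(0),q.max(0))
rel([.4595,-.275,.2],down(-20))"
```

```text
[ 0.43648421 -0.244069    0.24168225] 0.06761542084854855 [ 0.26261164  0.31607511 -0.28896459]
[  52    0   54   55 2148] [78.8 23.6] rect [77.2 24.3] [49.6 51.2] 11.9
[110   0  52  29 891] [137.9   9.5] rect [133.7   8.1] [49.  28.9] 14.0
[ 266    0   43   38 1167] [286.7  17.5] rect [287.   18.5] [37. 42.] 90.0
[ 204    6   57   61 2133] [231.7  37.8] rect [231.4  37.7] [48.7 51.4] 19.8
[  9  20  40  55 808] [33.  44.3] rect [35.4 41. ] [63.3 24. ] 58.6
[ 315   32  104   42 1042] [368.5  52.2] rect [366.8  52.9] [ 10.4 109.1] 71.6
[ 146   34   53   63 2035] [172.   64.9] rect [171.3  64.5] [52.7 45.7] 24.0
[  91   61   51   57 1861] [115.1  89.8] rect [114.7  89.8] [51.7 41.8] 22.9
[ 52  89  35  48 672] [ 72.2 109.6] rect [ 75. 107.] [54.7 23. ] 58.7
[ 178  112   50   45 1458] [204.2 131.8] rect [202.4 129.3] [44.  41.4] 20.2
[ 262  116   48   48 1178] [286.4 138.8] rect [286.6 138.8] [51.8 23.7] 43.8
[ 125  126   49   52 1453] [149.1 151.3] rect [148.1 150.7] [47.1 37.7] 22.9
[ 88 149  33  43 556] [107. 168.] rect [109.2 164.7] [48.9 21.3] 58.7
[ 206  160   49   50 1475] [230.1 1
[... 482 characters left out ...]
.0
[261 261  37  40 947] [277.3 280.2] rect [276.8 280.8] [34.8 30.8] 22.2
[375 291  15  37 269] [381.1 312.1] rect [380.6 309.7] [37.6  9.5] 76.0
[178 295  21  15 158] [188.2 302.5] rect [186.5 303.1] [21.7 10.6] 21.8
[277 304  28  32 473] [289.8 320.6] rect [293.  320.2] [26.2 27.5] 21.8
[249 322  23  29 426] [258.5 335.6] rect [257.5 337.5] [20.9 25.8] 20.0
[[298. 202.]
 [296. 211.]
 [310. 202.]
 [308. 211.]
 [299. 229.]
 [297. 239.]
 [310. 229.]
 [309. 239.]] ((303.0941162109375, 220.89129638671875), (37.15851974487305, 13.719520568847656), 88.64801025390625) [296.00122 202.32452] [310.14188 239.42268]
shift [-0.12943726 -0.08308644  0.16710613]
turn [-0.00365586  0.00041264 -0.00776189]
```

Emit:
{"op": "arm_command", "data": {
  "rows": [
    [[-0.12, -0.079, 0.0], [0, 0, -0.008], 0.2],
    [[-0.127, -0.079, 0.1], [0, 0, -0.008], 0.2],
    [[-0.127, -0.079, 0.2], [0, 0, -0.008], 0.2],
    [[-0.127, -0.079, 0.3], [0, 0, -0.008], 0.2],
    [[-0.127, -0.079, 0.3], [0, 0, -0.008], 0.2]
  ]
}}

```text
time: 7.2
eef_pos: [0.4601, -0.2644, 0.161]
eef_rot: [0.167, 0.986, 0.001, -0.006]
contact_force: [-0.7, 0.8, -0.9]
width: 0.0684
grasp_force: 0.0
```

```bash
python3 -c "
from h import *
c=read_camera('wrist'); s=get_state(); print(s['eef_pos'],s['width'],s['contact_force']); reds(c)
q=proj(c,box(np.array([.4595,-.274,.099]),-20)).astype(np.float32); print(q.round(),cv2.minAreaRect(q),q.min(0),q.max(0))
rel([.4595,-.274,.082],down(-20))" | grep -v '^\[ *[0-9]* *0 ' | tail -30
```

```text
[ 0.46155069 -0.26540546  0.16365108] 0.06811343402804104 [-0.52268825  0.34907906  0.73544754]
[ 131   17   60   63 2034] [157.1  48.2] rect [156.4  49.7] [52.3 49.2] 26.6
[ 245   62   72   76 2611] [280.5  99.2] rect [280.5  99. ] [83.1 32.9] 46.2
[ 27  75  39  53 798] [49.8 97.6] rect [52.8 94.9] [60.5 25. ] 59.6
[ 165   99   55   54 1913] [193.2 123.5] rect [192.6 122. ] [49.9 44.7] 24.0
[ 107  117   54   57 1713] [133.7 145.2] rect [132.5 144.9] [48.7 42.7] 20.6
[ 66 141  37  48 675] [ 86.9 162.3] rect [ 89.4 158.9] [54.7 23.5] 59.0
[ 195  157   51   54 1695] [220.3 184. ] rect [220.7 183.8] [44.5 40.8] 23.2
[ 139  179   52   51 1556] [164.3 203.8] rect [163.4 203.7] [45.6 37.6] 22.6
[101 201  35  43 584] [120.5 219.3] rect [122.9 216.4] [48.9 22.1] 59.0
[296 202  18  49 781] [304.3 226.2] rect [304.5 226. ] [17. 48.] 0.0
[ 222  215   47   49 1313] [245.2 238.6] rect [246.6 238.9] [41.1 36.4] 22.8
[132 253  33  39 464] [150.7 270.9] rect [152.1 266.8] [44.4 20.2] 59.0
[ 251  266   40   43 1088] [269.8 287.5] rect [269.1 287.8] [36.7 33. ] 22.6
[161 301  23  13 132] [171.7 308.1] rect [170.7 309. ] [23.8  8.7] 20.0
[268 313  31  34 559] [282.4 330.9] rect [286.1 330.6] [29.5 29.7] 21.8
[239 331  24  30 335] [250.3 343.5] rect [247.  345.9] [24.1 23.2] 21.8
[[298. 199.]
 [295. 211.]
 [314. 200.]
 [313. 211.]
 [298. 236.]
 [296. 251.]
 [313. 236.]
 [313. 251.]] ((304.35589599609375, 225.18072509765625), (18.337799072265625, 51.63572311401367), 0.46919187903404236) [295.30426 199.30908] [313.73532 251.06833]
shift [-0.0059092  -0.03524034  0.32656199]
turn [ 0.00019417 -0.00674866  0.01218359]
```

Emit:
{"op": "arm_command", "data": {
  "rows": [
    [[-0.006, -0.035, 0.0], [0, 0, 0.01], 0.2],
    [[-0.006, -0.035, 0.08], [0, 0, 0.01], 0.2],
    [[-0.006, -0.035, 0.15], [0, 0, 0.01], 0.2],
    [[-0.006, -0.035, 0.15], [0, 0, 0.01], 0.2],
    [[-0.006, -0.035, 0.15], [0, 0, 0.01], 0.2]
  ]
}}

```text
time: 7.67
eef_pos: [0.4624, -0.2766, 0.13]
eef_rot: [0.173, 0.985, -0.0, 0.001]
contact_force: [0.2, -1.1, -0.4]
width: 0.0683
grasp_force: 0.0
```

```bash
python3 -c "
from h import *
s=get_state(); print(s['eef_pos'],s['joint_vel'].round(3))
rel([.4595,-.274,.082],down(-20))"
```

```text
[ 0.46236105 -0.27660345  0.12997319] [-0.003 -0.017  0.009 -0.026 -0.    -0.003 -0.   ]
shift [0.01454203 0.00600546 0.19187159]
turn [-0.00056842  0.00116622  0.00129919]
```

Emit:
{"op": "arm_command", "data": {
  "rows": [
    [[0.014, 0.006, 0.05], [0, 0, 0.0], 0.2],
    [[0.014, 0.006, 0.1], [0, 0, 0.0], 0.2],
    [[0.014, 0.006, 0.15], [0, 0, 0.0], 0.2],
    [[0.014, 0.006, 0.19], [0, 0, 0.0], 0.2],
    [[0.014, 0.006, 0.19], [0, 0, 0.0], 0.2]
  ]
}}

```text
time: 8.08
eef_pos: [0.4591, -0.2731, 0.0811]
eef_rot: [0.173, 0.985, 0.0, -0.0]
contact_force: [-0.7, 0.7, -0.1]
width: 0.0682
grasp_force: 0.0
```

Emit:
{"op": "arm_command", "data": {
  "rows": [
    [[0, 0, 0], [0, 0, 0.0], 0.6],
    [[0, 0, 0], [0, 0, 0.0], 0.7],
    [[0, 0, 0], [0, 0, 0.0], 0.8],
    [[0, 0, 0], [0, 0, 0.0], 0.9],
    [[0, 0, 0], [0, 0, 0.0], 1]
  ],
  "grip_force": 50
}}

```text
time: 8.5
eef_pos: [0.4596, -0.2736, 0.082]
eef_rot: [0.173, 0.985, -0.0, 0.001]
contact_force: [0.7, -0.7, 2.5]
width: 0.0114
grasp_force: 53.8
```

Emit:
{"op": "arm_command", "data": {
  "rows": [
    [[0, 0, 0], [0, 0, 0.0], 1],
    [[0, 0, 0], [0, 0, 0.0], 1],
    [[0, 0, 0], [0, 0, 0.0], 1]
  ],
  "grip_force": 50
}}

```text
time: 8.75
eef_pos: [0.4595, -0.2734, 0.0819]
eef_rot: [0.173, 0.985, 0.0, 0.0]
contact_force: [-0.5, 1.1, 5.3]
width: 0.0109
grasp_force: 54.1
```

```bash
python3 -c "
from h import *
s=get_state(); print(s)
"
```

```text
{'time': 8.75, 'joint_pos': array([ 0.02856698,  0.4688585 ,  0.63794243,  1.77910147, -0.32592693,
        1.00013821,  2.01673761]), 'joint_vel': array([ 0.00057946,  0.00023075,  0.00042935, -0.00087233, -0.00212813,
       -0.00053755,  0.00265833]), 'joint_torque': array([ 6.00392651e-02, -3.45444345e+01,  5.96602634e+00, -1.81076950e+01,
       -3.58578621e-02, -3.51838935e-01, -9.11931857e-03]), 'eef_pos': array([ 0.45947439, -0.27337171,  0.08187245]), 'eef_rot': array([1.72786164e-01, 9.84959276e-01, 6.40425331e-06, 4.07277384e-04]), 'contact_force': array([-0.51836873,  1.10013243,  5.30784263]), 'wrist_torque': array([0.14511475, 0.21133846, 0.07450111]), 'grasp_force': 54.10589791601524, 'width': 0.01093984316858257}
```

The clip is gripped (width 11 mm, force 54 N). I'll lift it straight out and carry it toward the stand.

Emit:
{"op": "arm_command", "data": {
  "rows": [
    [[0, 0, -0.05], [0, 0, 0.0], 1],
    [[0, 0, -0.13], [0, 0, 0.0], 1],
    [[0, 0, -0.28], [0, 0, 0.0], 1],
    [[0, 0, -0.44], [0, 0, 0.0], 1],
    [[0, 0, -0.6], [0, 0, 0.0], 1]
  ]
}}

```text
time: 9.17
eef_pos: [0.4584, -0.2727, 0.232]
eef_rot: [0.173, 0.985, 0.0, -0.001]
contact_force: [0.9, -0.7, -0.3]
width: 0.0109
grasp_force: 53.4
```

```bash
python3 -c "
from h import *
s=get_state(); print(s['eef_pos'],s['width'],s['contact_force'])
rel(st(-.005,.02,.26),down(-14.4))"
```

```text
[ 0.45839021 -0.27271278  0.23203303] 0.010939373463952913 [ 0.87220561 -0.68237613 -0.33906237]
shift [-0.00703336  0.95493003 -0.11175159]
turn [ 0.00022724 -0.0019879  -0.09198248]
```

Emit:
{"op": "arm_command", "data": {
  "rows": [
    [[0, 0.05, -0.11], [0, 0, -0.03], 1],
    [[0, 0.2, -0.11], [0, 0, -0.06], 1],
    [[0, 0.35, -0.11], [0, 0, -0.092], 1],
    [[0, 0.48, -0.11], [0, 0, -0.092], 1],
    [[0, 0.6, -0.11], [0, 0, -0.092], 1]
  ]
}}

```text
time: 9.58
eef_pos: [0.5108, -0.1295, 0.2585]
eef_rot: [0.124, 0.992, 0.001, -0.0]
contact_force: [0.6, -0.6, 0.2]
width: 0.011
grasp_force: 53.4
```

```bash
python3 -c "
from h import *
rel(st(-.005,.02,.26),down(-14.4))"
```

```text
shift [-0.03933233  0.34264902 -0.00546411]
turn [ 0.00121546 -0.00017652  0.00183777]
```

Emit:
{"op": "arm_command", "data": {
  "rows": [
    [[-0.04, 0.15, 0], [0, 0, 0], 1],
    [[-0.04, 0.3, 0], [0, 0, 0], 1],
    [[-0.04, 0.33, 0], [0, 0, 0], 1],
    [[-0.04, 0.33, 0], [0, 0, 0], 1],
    [[-0.04, 0.33, 0], [0, 0, 0], 1]
  ]
}}

```text
time: 10.0
eef_pos: [0.5401, -0.0549, 0.2582]
eef_rot: [0.125, 0.992, -0.001, -0.001]
contact_force: [-0.6, -0.7, -0.0]
width: 0.0113
grasp_force: 53.4
```

```bash
cat > ov.py <<'E'
from h import *
def ov(c,crop,s,w):
    x0,y0,x1,y1=crop
    p=cv2.resize(c['pixels'][y0:y1,x0:x1,::-1],None,fx=s,fy=s,interpolation=cv2.INTER_CUBIC)
    q=lambda P:[tuple(int(v) for v in (u-[x0,y0])*s+s/2) for u in proj(c,P)]
    def ln(P,col):
        z=q(P)
        cv2.polylines(p,[np.array(z)],False,col,1)
    ln([st(-.033,.06,.008),st(-.033,-.06,.008),st(.102,-.06,.008)],(0,255,0)); ln([st(-.033,.06,.008),st(.102,.06,.008)],(0,255,0))
    for y in(-.03,-.02,.02,.03): ln([st(-.017,y,.088),st(.017,y,.088)],(0,0,255))
    for y in(-.048,-.052,.044): ln([st(-.0085,y,.059),st(.0085,y,.059)],(255,0,255))
    return cv2.copyMakeBorder(p,0,600-p.shape[0],0,w-p.shape[1],0)
E
python3 -c "
from ov import *
w=read_camera('wrist');cv2.imwrite('pics/raw_w.png',w['pixels'][:,:,::-1])
print(instand())
print(proj(w,[st(0,-.04,.06),st(0,.04,.06)]))
import pickle;pickle.dump(w,open('w.pkl','wb'))
h=cv2.cvtColor(w['pixels'],cv2.COLOR_RGB2HSV); reds(w)"
```

```text
(array([-0.00463274,  0.01210301,  0.25853568]), array([-0.1192833 , -0.44611702,  0.10817089]), 10.05)
[[272.23055089 179.91384851]
 [341.1148341  180.09082468]]
[ 17   0  23  11 137] [30.2  3.3] rect [28.  5.] [22. 10.] 0.0
[ 138    0  104   25 1034] [187.1  10.5] rect [189.4   9.3] [ 12.  104.5] 78.3
[ 33  18  23  34 478] [44.1 34.7] rect [46.7 34.7] [24.3 28.9] 14.7
[   0   40   49   53 1381] [20.  67.1] rect [17.1 70.7] [60.9 34.1] 45.8
[  61   89   47   57 1561] [ 84.8 117.2] rect [ 85.9 116.6] [50.4 38.9] 27.8
[ 23 109  30  46 361] [ 39.7 130.8] rect [ 40.1 128.6] [51.  13.3] 60.3
[  90  150   45   51 1175] [111.  177.1] rect [113.4 175.2] [44.7 35.8] 26.6
[ 56 169  30  41 509] [ 71.9 186.9] rect [ 74.2 184.5] [44.7 20.4] 61.4
[ 117  206   63   89 2291] [149.1 249.4] rect [147.8 250.6] [98.4 40.2] 63.4
[ 83 221  29  37 406] [ 99.  238.2] rect [100.5 234.9] [41.2 18.4] 61.6
[ 307  268   26   57 1370] [319.5 295.6] rect [319.5 296. ] [56. 25.] 90.0
[109 270  27  32 360] [123.5 283.8] rect [125.3 281.6] [35.8 17.7] 61.7
[132 312  25  29 308] [145.1 324.9] rect [146.5 322.5] [32.2 16.2] 61.7
```

```bash
python3 -c "
from ov import *
import pickle;w=pickle.load(open('w.pkl','rb'))
p=ov(w,(235,130,385,250),5,800)[:600,:800]; cv2.imwrite('pics/ov.png',p)
print(proj(w,[st(0,0,.008),st(0,.01,.008),st(0,0,.06),st(0,.01,.06),st(0,0,.088),st(0,.01,.088)]))"
```

```text
[[308.30215462 170.24366456]
 [315.85219181 170.26315347]
 [306.66801108 179.9995407 ]
 [315.27988568 180.02184023]
 [305.58226352 186.48265338]
 [314.89963228 186.50685349]]
```

View pics/ov.png

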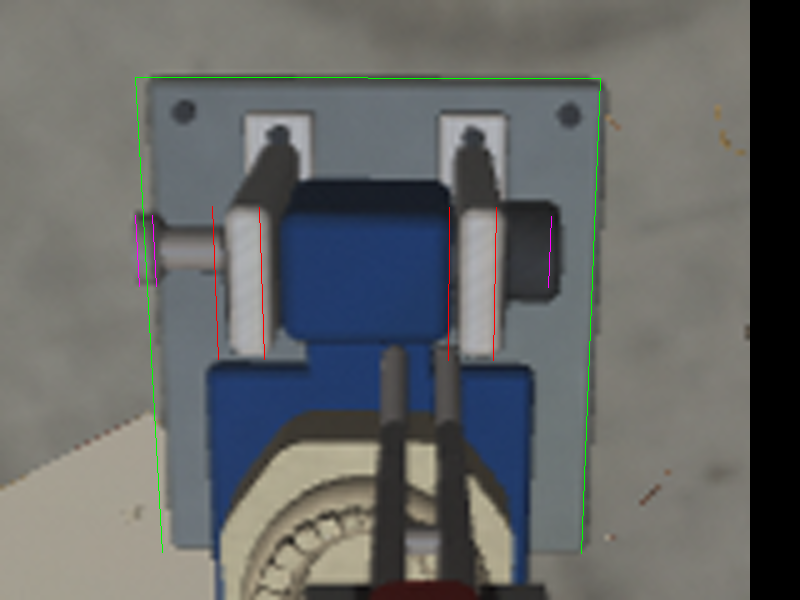

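The overlay shows both ears, the head and the collar about 2 mm further to +y than my model (ears at crop x 228–270 and 461–500, collar inner edge at 160, legs at 393/447). I'll correct the origin, check the held clip against the TCP line, and compute the hover above the groove.

```bash
sed -i 's/^O=.*/O=np.array([.5413,-.0695])+.002*np.array([.2487,.9686])-.0006*np.array([.9686,-.2487])/' h.py; python3 -c "
from h import *
import pickle;w=pickle.load(open('w.pkl','rb'))
s=get_state();p=s['eef_pos'];R=Ro.from_quat(s['eef_rot'])
for d in(.075,.06,0,-.017,-.03): print(d,proj(w,p+R.apply([0,0,d])))
print(proj(w,p+R.apply([0,.005,.075])))
print(instand(),s['joint_vel'].round(3)); rel(st(0,-.039,.175),down(-14.4))"
```

```text
0.075 [[315.48444559 214.09599719]]
0.06 [[315.232655   221.49703468]]
0 [[313.78236693 264.15219817]]
-0.017 [[313.16556004 282.30687902]]
-0.03 [[312.59346863 299.15265917]]
[[321.99084877 214.11950089]]Traceback (most recent call last):
  File "<string>", line 7, in <module>
    print(instand(),s['joint_vel'].round(3)); rel(st(0,-.039,.175),down(-14.4))
          ~~~~~~~^^
  File "h.py", line 30, in instand
    s=get_state(); p=np.array(s['eef_pos'])-np.r_[O,0]; return Ro.from_euler('z',-TH).apply(p), Ro.from_euler('z',-TH).apply(s['contact_force']),s['time']
                                                                                  ^^
NameError: name 'TH' is not defined
```

```bash
sed -i '/^O=/a TH=np.radians(-14.4)' h.py; python3 -c "
from h import *
for i in range(2):
    w=read_camera('wrist')
    s=get_state();p=s['eef_pos'];R=Ro.from_quat(s['eef_rot'])
    print(s['time'],p,s['joint_vel'].round(3))
    print(proj(w,p+R.apply([[0,0,.075],[0,0,-.017],[0,0,-.03]])))
    print(proj(w,[st(0,.06,.008),st(0,-.06,.008),st(0,.044,.058)]))
cv2.imwrite('pics/st.png',w['pixels'][:,:,::-1])
import pickle;pickle.dump(w,open('w.pkl','wb'))
reds(w)
g=cv2.cvtColor(w['pixels'],cv2.COLOR_RGB2HSV)
for v in (160,184,): print(v,[tuple(int(k) for k in r) for r in g[v,255:362]])
" | sed 's/rect.*//' | cut -c1-2600
```

```text
10.1 [ 0.53972202 -0.05735764  0.25876157] [ 0.013 -0.006  0.006 -0.002 -0.003  0.001 -0.002]
[[316.78726064 213.93161121]
 [315.14532302 282.0517352 ]
 [314.74032444 298.87111534]]
[[356.46084017 169.53287086]
 [265.89160506 169.56639635]
 [347.65754957 178.79249576]]
10.15 [ 0.53979286 -0.05745981  0.25891374] [ 0.005 -0.002 -0.003 -0.003 -0.007 -0.    -0.002]
[[317.63798854 213.86486253]
 [316.46819553 281.93259111]
 [316.17971334 298.73549817]]
[[356.95013086 169.2747778 ]
 [266.41524386 169.45904145]
 [348.22561861 178.53514341]]
[ 17   0  23  12 163] [30.3  3.8] 
[ 140    0  103   26 1029] [188.8  10.7] 
[ 34  19  23  34 483] [45.1 35.4] 
[   0   41   52   53 1473] [21.9 67.7] 
[  62   91   47   56 1583] [ 86. 118.] 
[ 24 110  30  45 391] [ 40.7 131.3] 
[  91  151   45   51 1204] [112.4 177.4] 
[ 56 169  31  42 504] [ 73.  187.6] 
[ 119  206   63   89 2364] [151.  249.6] 
[ 84 222  30  36 406] [100.5 238.6] 
[110 269  28  33 369] [125.1 284. ] 
[ 307  268   26   57 1372] [319.5 295.6] 
[134 312  24  30 310] [146.8 325.2] 
160 [(27, 18, 128), (23, 18, 128), (23, 18, 127), (26, 1
[... 2541 characters left out ...]
(109, 176, 107), (109, 176, 107), (110, 174, 107), (109, 175, 108), (109, 175, 105), (109, 172, 104), (109, 172, 104), (110, 172, 104), (110, 170, 99), (109, 165, 88), (109, 153, 75), (108, 96, 61), (150, 4, 71), (21, 14, 131), (15, 3, 158), (110, 9, 175), (113, 6, 174), (90, 2, 169), (18, 8, 169), (17, 14, 169), (17, 12, 147), (18, 11, 111), (0, 5, 54), (114, 23, 55), (110, 26, 60), (110, 25, 61), (108, 21, 61), (108, 21, 61), (105, 25, 61), (105, 25, 61), (111, 28, 63), (113, 18, 57), (110, 16, 48), (100, 28, 81), (100, 27, 114), (100, 26, 119), (98, 24, 119), (96, 21, 119), (98, 26, 120), (90, 16, 97), (30, 6, 83), (34, 17, 118), (27, 18, 126), (27, 18, 126), (27, 18, 125), (24, 20, 126)]
```

```bash
sed -i 's/+.002\*np/+.0005*np/' h.py; python3 -c "
from h import *
print(instand()); rel(st(0,-.039,.175),down(-14.4))"
```

```text
(array([-0.00385405,  0.0107871 ,  0.25891374]), array([-0.2785885 , -0.80150057, -0.3937854 ]), 10.15)
shift [-0.01610866 -0.1987094   0.33588255]
turn [-0.00107546  0.00021531 -0.00368744]
```

Emit:
{"op": "arm_command", "data": {
  "rows": [
    [[-0.016, -0.1, 0.0], [0, 0, -0.003], 1],
    [[-0.016, -0.2, 0.0], [0, 0, -0.003], 1],
    [[-0.016, -0.2, 0.1], [0, 0, -0.003], 1],
    [[-0.016, -0.2, 0.2], [0, 0, -0.003], 1],
    [[-0.016, -0.2, 0.25], [0, 0, -0.003], 1]
  ]
}}

```text
time: 10.57
eef_pos: [0.5296, -0.1066, 0.1941]
eef_rot: [0.126, 0.992, -0.0, -0.002]
contact_force: [-0.8, 0.6, -0.1]
width: 0.0113
grasp_force: 53.4
```

Emit:
{"op": "arm_command", "data": {
  "rows": [
    [[0, 0, 0.05], [0, 0, 0], 1],
    [[0, 0, 0.08], [0, 0, 0], 1],
    [[0, 0, 0.08], [0, 0, 0], 1],
    [[0, 0, 0.08], [0, 0, 0], 1]
  ]
}}

```text
time: 10.9
eef_pos: [0.5316, -0.1052, 0.1765]
eef_rot: [0.125, 0.992, -0.0, 0.0]
contact_force: [-0.3, -0.3, -0.2]
width: 0.0109
grasp_force: 53.4
```

```bash
python3 -c "
from h import *
print(instand()); rel(st(0,-.039,.150),down(-14.4)); print(get_state()['joint_vel'].round(3))"
```

```text
(array([ 1.29868634e-04, -3.75136765e-02,  1.76540924e-01]), array([-0.26521953, -0.36444759, -0.19091538]), 10.9)
shift [ 0.00054026 -0.00591136  0.10616549]
turn [-2.97443401e-04  9.98324626e-05  1.55950378e-03]
[-0.008 -0.012 -0.    -0.024  0.001 -0.    -0.001]
```

Aligned. I'll descend to just above contact (TCP 0.146), correcting y by −1.5 mm.

Emit:
{"op": "arm_command", "data": {
  "rows": [
    [[0, -0.006, 0.03], [0, 0, 0], 1],
    [[0, -0.006, 0.06], [0, 0, 0], 1],
    [[0, -0.006, 0.09], [0, 0, 0], 1],
    [[0, -0.006, 0.12], [0, 0, 0], 1],
    [[0, -0.006, 0.12], [0, 0, 0], 1]
  ]
}}

```text
time: 11.32
eef_pos: [0.5301, -0.1051, 0.1443]
eef_rot: [0.124, 0.992, 0.0, -0.002]
contact_force: [-0.4, -0.2, 0.1]
width: 0.0111
grasp_force: 53.4
```

Emit:
{"op": "arm_command", "data": {
  "rows": [
    [[0, 0, 0.01], [0, 0, 0], 1],
    [[0, 0, 0.02], [0, 0, 0], 1],
    [[0, 0, 0.03], [0, 0, 0], 1],
    [[0, 0, 0.04], [0, 0, 0], 1],
    [[0, 0, 0.04], [0, 0, 0], 1]
  ]
}}

```text
time: 11.73
eef_pos: [0.5312, -0.1055, 0.1358]
eef_rot: [0.124, 0.992, 0.0, -0.0]
contact_force: [-0.1, 0.2, -0.1]
width: 0.0114
grasp_force: 53.4
```

```bash
python3 -c "
from h import *
print(instand())"
```

```text
(array([-0.00018659, -0.03787035,  0.13584423]), array([-0.11376024,  0.14367799, -0.12100395]), 11.7333)
```

Emit:
{"op": "arm_command", "data": {
  "rows": [
    [[0, -0.003, 0.008], [0, 0, 0], 1],
    [[0, -0.003, 0.016], [0, 0, 0], 1],
    [[0, -0.003, 0.024], [0, 0, 0], 1],
    [[0, -0.003, 0.032], [0, 0, 0], 1],
    [[0, -0.003, 0.032], [0, 0, 0], 1]
  ]
}}

```text
time: 12.15
eef_pos: [0.531, -0.1062, 0.1278]
eef_rot: [0.124, 0.992, 0.0, -0.0]
contact_force: [-0.1, -0.2, -0.4]
width: 0.0112
grasp_force: 53.4
```

Emit:
{"op": "arm_command", "data": {
  "rows": [
    [[0, 0, 0.006], [0, 0, 0], 1],
    [[0, 0, 0.012], [0, 0, 0], 1],
    [[0, 0, 0.018], [0, 0, 0], 1],
    [[0, 0, 0.024], [0, 0, 0], 1]
  ]
}}

```text
time: 12.48
eef_pos: [0.5319, -0.1065, 0.1237]
eef_rot: [0.124, 0.992, 0.0, 0.001]
contact_force: [-1.3, 0.8, 10.3]
width: 0.0113
grasp_force: 54.9
```

Emit:
{"op": "arm_command", "data": {
  "rows": [
    [[0, 0, 0.005], [0, 0, 0], 1],
    [[0, 0, 0.01], [0, 0, 0], 1],
    [[0, 0, 0.015], [0, 0, 0], 1],
    [[0, 0, 0.02], [0, 0, 0], 1]
  ]
}}

```text
time: 12.82
eef_pos: [0.532, -0.1066, 0.1195]
eef_rot: [0.124, 0.992, 0.0, 0.001]
contact_force: [-3.3, 0.8, 8.2]
width: 0.011
grasp_force: 54.9
```

Emit:
{"op": "arm_command", "data": {
  "rows": [
    [[0, 0, 0.005], [0, 0, 0], 1],
    [[0, 0, 0.01], [0, 0, 0], 1],
    [[0, 0, 0.015], [0, 0, 0], 1],
    [[0, 0, 0.02], [0, 0, 0], 1]
  ]
}}

```text
time: 13.15
eef_pos: [0.5315, -0.1065, 0.1135]
eef_rot: [0.124, 0.992, 0.0, 0.0]
contact_force: [-2.1, 0.8, 7.4]
width: 0.0112
grasp_force: 54.6
```

Emit:
{"op": "arm_command", "data": {
  "rows": [
    [[0, 0, 0.005], [0, 0, 0], 1],
    [[0, 0, 0.01], [0, 0, 0], 1],
    [[0, 0, 0.015], [0, 0, 0], 1],
    [[0, 0, 0.02], [0, 0, 0], 1]
  ]
}}

```text
time: 13.48
eef_pos: [0.5315, -0.1065, 0.1086]
eef_rot: [0.124, 0.992, 0.0, 0.0]
contact_force: [-2.6, 0.1, 7.5]
width: 0.0111
grasp_force: 54.6
```

Emit:
{"op": "arm_command", "data": {
  "rows": [
    [[0, 0, 0.005], [0, 0, 0], 1],
    [[0, 0, 0.01], [0, 0, 0], 1],
    [[0, 0, 0.015], [0, 0, 0], 1],
    [[0, 0, 0.015], [0, 0, 0], 1]
  ]
}}

```text
time: 13.82
eef_pos: [0.5312, -0.1063, 0.1043]
eef_rot: [0.124, 0.992, 0.0, -0.0]
contact_force: [-1.4, -0.1, 3.3]
width: 0.0112
grasp_force: 54.1
```

```bash
python3 -c "
from h import *
print(instand())"
```

```text
(array([-6.81276160e-05, -3.86990164e-02,  1.04252356e-01]), array([-1.30995397, -0.41080485,  3.33214267]), 13.8167)
```

Emit:
{"op": "arm_command", "data": {
  "rows": [
    [[0, 0, 0.004], [0, 0, 0], 1],
    [[0, 0, 0.008], [0, 0, 0], 1],
    [[0, 0, 0.008], [0, 0, 0], 1]
  ]
}}

```text
time: 14.07
eef_pos: [0.5311, -0.1063, 0.102]
eef_rot: [0.124, 0.992, 0.0, -0.0]
contact_force: [-2.0, 0.2, 3.7]
width: 0.0112
grasp_force: 54.1
```

Emit:
{"op": "arm_command", "data": {
  "rows": [
    [[0, 0, 0.004], [0, 0, 0], 1],
    [[0, 0, 0.008], [0, 0, 0], 1],
    [[0, 0, 0.008], [0, 0, 0], 1]
  ]
}}

```text
time: 14.32
eef_pos: [0.5311, -0.1063, 0.0993]
eef_rot: [0.124, 0.992, 0.0, -0.0]
contact_force: [-1.5, 0.3, 2.1]
width: 0.0114
grasp_force: 54.0
```

Emit:
{"op": "arm_command", "data": {
  "rows": [
    [[0, 0, 0.004], [0, 0, 0], 1],
    [[0, 0, 0.008], [0, 0, 0], 1],
    [[0, 0, 0.008], [0, 0, 0], 1]
  ]
}}

```text
time: 14.57
eef_pos: [0.5313, -0.1064, 0.0989]
eef_rot: [0.124, 0.992, 0.0, -0.0]
contact_force: [-4.2, 0.8, 11.3]
width: 0.0111
grasp_force: 55.4
```

Force fell to about 2 N and then rose steeply at 0.099. A small confirming press follows.

Emit:
{"op": "arm_command", "data": {
  "rows": [
    [[0, 0, 0.004], [0, 0, 0], 1],
    [[0, 0, 0.008], [0, 0, 0], 1],
    [[0, 0, 0.008], [0, 0, 0], 1]
  ]
}}

```text
time: 14.82
eef_pos: [0.5315, -0.1065, 0.0985]
eef_rot: [0.124, 0.992, 0.001, 0.0]
contact_force: [-7.1, 1.7, 19.6]
width: 0.0113
grasp_force: 56.6
```

Emit:
{"op": "arm_command", "data": {
  "rows": [
    [[0, 0, -0.005], [0, 0, 0], 1],
    [[0, 0, -0.012], [0, 0, 0], 1],
    [[0, 0, -0.012], [0, 0, 0], 1]
  ]
}}

```text
time: 15.07
eef_pos: [0.5312, -0.1063, 0.0991]
eef_rot: [0.124, 0.992, 0.0, -0.0]
contact_force: [-3.5, 1.0, 8.5]
width: 0.0114
grasp_force: 54.5
```

Emit:
{"op": "arm_command", "data": {
  "rows": [
    [[0, 0, -0.01], [0, 0, 0], 1],
    [[0, 0, -0.01], [0, 0, 0], 1],
    [[0, 0, -0.01], [0, 0, 0], 0.8],
    [[0, 0, -0.01], [0, 0, 0], 0.7],
    [[0, 0, -0.01], [0, 0, 0], 0.6]
  ]
}}

```text
time: 15.48
eef_pos: [0.532, -0.1065, 0.1012]
eef_rot: [0.124, 0.992, -0.0, 0.001]
contact_force: [-0.1, 1.4, -0.3]
width: 0.034
grasp_force: 0.0
```

Emit:
{"op": "arm_command", "data": {
  "rows": [
    [[0, 0, 0], [0, 0, 0], 0.5],
    [[0, 0, 0], [0, 0, 0], 0.5],
    [[0, 0, 0], [0, 0, 0], 0.5]
  ]
}}

```text
time: 15.73
eef_pos: [0.5316, -0.1064, 0.1012]
eef_rot: [0.124, 0.992, -0.0, 0.0]
contact_force: [-0.5, 0.9, 0.4]
width: 0.0427
grasp_force: 0.0
```

Emit:
{"op": "arm_command", "data": {
  "rows": [
    [[0, 0, -0.04], [0, 0, 0], 0.5],
    [[0, 0, -0.1], [0, 0, 0], 0.5],
    [[0, 0, -0.2], [0, 0, 0], 0.5],
    [[0, 0, -0.35], [0, 0, 0], 0.5],
    [[0, 0, -0.5], [0, 0, 0], 0.5]
  ]
}}

```text
time: 16.15
eef_pos: [0.5304, -0.1063, 0.2274]
eef_rot: [0.124, 0.992, -0.0, -0.001]
contact_force: [2.1, 0.0, -0.0]
width: 0.0429
grasp_force: 0.0
```

Emit:
{"op": "arm_command", "data": {
  "rows": [
    [[0.3, 0, -0.1], [0, 0, 0], 0.5],
    [[0.45, 0, -0.1], [0, 0, 0], 0.5],
    [[0.45, 0, -0.1], [0, 0, 0], 0.5],
    [[0.45, 0, -0.1], [0, 0, 0], 0.5],
    [[0.45, 0, -0.1], [0, 0, 0], 0.5]
  ]
}}

```text
time: 16.57
eef_pos: [0.4217, -0.0784, 0.2524]
eef_rot: [0.123, 0.992, 0.001, 0.002]
contact_force: [-0.1, -0.6, 0.1]
width: 0.0428
grasp_force: 0.0
```

```bash
python3 -c "
from h import *
C=st(0,-.039,.058+.0585)
for n in('side','top','wrist'):
    c=read_camera(n); print(n); reds(c); q=proj(c,box(C,-14.4)); print('PRED',q.min(0),q.max(0))
print(instand())" | grep -v '^\[[^]]*\] .*rect.*NOPE' | cut -c1-70
```

```text
side
[226 104  18   7  68] [235.  107.5] rect [234.5 107. ] [ 6. 17.] 90.0
[201 111  18   9  97] [209.6 114.9] rect [209.5 115. ] [17.  8.] 0.0
[237 113  22   9 131] [247.3 117. ] rect [247.5 117. ] [21.  8.] 0.0
[130 117  21   9 133] [139.1 120.9] rect [140. 121.] [ 8. 20.] 90.0
[208 121  24  11 155] [220. 126.] rect [219.5 126.1] [22.5  9.5] 3.8
[ 95 126  25   9 144] [107.2 130.1] rect [107. 130.] [ 8. 24.] 90.0
[136 128  25  10 146] [148.4 132.7] rect [148.  132.5] [24.  9.] -0.0
[179 131  24  11 180] [190.3 135.7] rect [190.5 136. ] [10. 23.] 90.0
[ 60 135  27  11 185] [ 73.4 139.8] rect [ 73. 140.] [26. 10.] -0.0
[102 138  27  11 182] [114.9 143.2] rect [115. 143.] [10. 26.] 90.0
[145 141  27  12 202] [158.5 146.1] rect [158.  146.5] [26. 11.] -0.0
[ 66 148  28  13 227] [ 79.8 153.6] rect [ 79.5 154. ] [12. 27.] 90.0
[109 151  31  13 227] [124.3 157.3] rect [124. 157.] [30. 12.] -0.0
[ 71 163  28  14 253] [ 85.3 169.9] rect [ 84.5 169.5] [13. 27.] 90.0
[117 166  33  15 304] [133.6 173.4] rect [133.  173.1] [31.1 14.1] 4.1
[ 79 179  33  17 344] [ 94.6 186.9] rect [ 95.  186.5] [1
[... 2962 characters left out ...]
2.
[  89  175   66   49 1081] [118.2 199.9] rect [118.5 197.3] [64.7 33. 
[ 71 192  31  40 483] [ 88.2 210.4] rect [ 89.9 207.2] [44.8 19.7] 61.
[ 132  228   42   44 1038] [152.4 249.8] rect [153.4 249.6] [38.3 30.4
[ 99 244  28  35 378] [114.2 259.6] rect [115.8 256.9] [38.5 18.1] 62.
[154 275  44  33 759] [173.  291.6] rect [175.4 294.8] [36.  27.9] 25.
[315 285  11  24 254] [319.9 296.4] rect [320.  296.5] [23. 10.] 90.0
[123 289  27  32 342] [137.3 303. ] rect [138.9 300.5] [35.4 17.4] 61.
[211 355  12  11 100] [217.3 360. ] rect [216.5 360. ] [10. 11.] 90.0
PRED [311.76873088 271.64070797] [323.53470784 309.85597894]
(array([-0.11131299, -0.03909122,  0.25143597]), array([0.27889113, 0.
```

The clip's red grip sits where a fully seated clip is predicted in both the side and top views, and the robot is clear of everything.

```bash
python3 -c "
from cell import *
print(job_done())"
```

```text
the job is handed in; nothing more can be done
None
```

The locking pin is pushed home and the smallest clip is pressed onto the groove against its stop (judged from the force and the final camera check, not a close-up); the gripper has let go and is clear, and the job was handed in at about 17 s.

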